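# Seat the vial carrier on the mixer

### The job

Pick up the vial carrier and lower it onto the mixer: its grip block goes over the central shaft and its index hole over the drive pin, so that it lies fully home, flat on the platter. Feel for the pin gently, never forcing the carrier down; keep the carrier upright, leave the bottle, jar and tip box alone, and let go at the end.

Things in the scene. Friction and masses are not known exactly. Their poses are not given: they have to be found in the camera images.
- carrier: loose grey plastic vial carrier, 0.28 to 0.45 kg: a flat plate 150 (x) by 90 (y) by 10 mm, a grip block at its middle (see grip). Capped amber vials 21 mm wide, fixed, tops 46 mm above the underside: two at the +x end (x 60, y +-28 mm), three at the -x end (x -58, y -30, 0, 30). Origin: centre of the underside, z up. Starts flat on the bench, its +x within 35 degrees of world +x
- grip (a point): on the carrier's axis, 50 mm above its underside, axes as the carrier's: inside the grip block, 36 (x) by 30 (y) mm, top 72 mm above the carrier's underside. Grip it across the faces 30 mm apart (fingers close along y). Nothing else stands on the plate within 45 mm of it in x
- bore (a point): mouth of the blind round bore, 15.6 mm wide and 66 mm deep, in the carrier's underside, under the grip block (same point as the carrier's origin)
- index_hole (a point): centre, on the carrier's underside, of its only index hole: round, through the plate, 10.1 mm wide, at x +34, y 0 mm, at the end with two vials
- mixer: fixed bench mixer: white case, x -155 to +100, y -100 to 100 mm, top 75 mm above the bench, green panel and dark screen on its -x side. Origin on the bench under the shaft's axis. On it a round aluminium platter 120 mm wide, held by the stopped drive (about 1 N m turns it), with a shaft and a pin. Contact forces between carrier and mixer may add up to 45 N at most: keep pushes under 15 N
- seat (a point): centre of the platter's flat upper face, where the carrier sits, 85 mm above the bench; axes as the mixer's (not turning with the platter). The drive pin stands 34 mm from here: 8 mm wide, 12 mm tall, its last 2 mm tapering to 6 mm. Its bearing is not measured: anywhere from 8 to 83 degrees left (towards +y) of the mixer's +x. On the shaft but not over the pin, the carrier stays 12 mm high
- shaft_tip (a point): top of the upright steel shaft, 60 mm above the seat on the same axis: 14 mm wide, its last 8 mm tapering to 6 mm
- bottle: bystander: amber bottle, 64 mm wide, 130 mm tall, loose; origin at its underside
- jar: bystander: clear jar, 56 mm wide, 60 mm tall, loose; origin at its underside
- tip_box: bystander: pipette tip box with white lid, 112 by 77 by 55 mm tall, loose; origin at its underside

How it is judged:
On the way, in this order (a step that is already met when the one before it is completed fails the run):
1. the carrier's bore is on the shaft, the pin not yet in the hole (underside 9 to 50 mm above the platter, within 6 mm of the shaft's axis) (horizontal distance between carrier and seat below 0.006 m and z of carrier in the frame of seat between 0.009 and 0.05 m), for 0.1 s.
2. the carrier is down over the pin, flat on the platter (horizontal distance between carrier and seat below 0.003 m and z of carrier in the frame of seat below 0.0025 m and angle between carrier's own z axis and vertical below 0.035 rad), for 0.2 s.
At the end, for the whole second after the job is handed in: the carrier rests on the platter with shaft and pin inside it: underside within 2.5 mm of the platter, centre within 3 mm of the shaft's axis, level within 2 degrees, at rest and released (all of step 2 and linear speed of carrier below 0.01 m/s); the robot touches nothing.
It fails at once if the carrier is forced against the mixer (all contacts over 45 N together) (contact force between carrier and mixer above 45 N).
It fails at once if the carrier is tipped more than 23 degrees (angle between carrier's own z axis and vertical above 0.4 rad).
It fails at once if the bottle is moved more than 20 mm or tipped (distance of bottle from where it was at the start of the episode above 0.02 m or angle between bottle's own z axis and vertical above 0.3 rad).
It fails at once if the jar is moved more than 20 mm or tipped (distance of jar from where it was at the start of the episode above 0.02 m or angle between jar's own z axis and vertical above 0.3 rad).
It fails at once if the tip box is moved more than 20 mm or tipped (distance of tip_box from where it was at the start of the episode above 0.02 m or angle between tip_box's own z axis and vertical above 0.3 rad).
It also fails if it takes over 64 s, if anything falls off the work surface, if the arm or the gripper's body presses on something with over 40 N, if the wrist force passes 120 N, or if a joint passes its speed limit or range.

### The arm

A 6-joint arm with a two-finger parallel gripper is mounted at the origin on the work surface. World frame = base frame: x ahead of the robot, y to its left, z up, the work surface at z = 0. Lengths are in m, angles in rad, forces in N, time in s.
With the tool pointing down it reaches from about 0.375 to 0.975 m from the base axis. Payload 3.8 kg.
Tool frame: the origin (TCP) lies on the centre line of the jaws, within the pads' length; the fingertips stand 17 mm ahead of it and the grasp point (between the pads) lies 2 mm behind it (env.finger_overhang is the distance from the TCP to the fingertips, in m); z points along the fingers, y is the line along which they close (so a half turn about z gives the same grasp; the last joint's range is limited). The gripper opens to 85 mm and grips with 20 to 120 N. Pads are 22 mm wide; open, the fingers measure 114 mm over their backs; the gripper's body (76 mm by 85 mm) begins 54 mm behind the grasp point. The pads swing forward as they close: fully open they stand 13 mm farther back than shut.
Start: joints at [-1.165, 0.264, 1.604, -0, 1.274, -0.037], TCP at [0.289, -0.61, 0.248] pointing down, gripper open.
Joint ranges: [-2.63, 2.63], [-0.94, 2.18], [0.31, 2.57], [-1.31, 4.45], [0, 2.66], [-2.55, 2.55]. Speed limits (rad/s): [2.57, 2.57, 3.14, 3.14, 3.14, 3.14].

### API

Orientations are given as a unit quaternion [w, x, y, z].
In Python, from rig import env gives the robot as it stands.
- The arm moves only by the tool move_arm, never from a script. Its argument "rows" is a list of rows, each a list of 3 entries, a list of its own where there are three numbers: the turn, a rotation vector about the tool's x, y, z in degrees, then the shift along the tool's x, y, z in m, then the opening in per cent of the stroke, from 0 (shut) to 100 (fully open). A call has 1 to 20 rows; each row shifts and turns the commanded pose from where the row before left it, along the tool's axes as they then stand; what a row does not reach is not made up. A row lasts 1/12 s, in which the tool goes at most 41.7 mm and 7.16 degrees, less where a joint would pass 70% of its speed; a pose out of reach is approached as far as the arm can. A call with a gripper value outside its range is refused whole. The fingers move at their own pace and stop on an object; "grip_force" is the grip in N (left out, the last holds). Time passes only in rows, so rows that do not move let the fingers close. It gives the time, the measured TCP pose, the force, the opening and the grip force at its end, in the units of the state.
- env.sense(): the state, without advancing time (a new reading comes with each control period).
- env.capture(name): name is "scene" or "top" or "wrist"; returns a dict with "img" (480x640x3 uint8, red, green, blue), "z_map" (480x640 float32, m along the optical axis (not along the pixel's ray), 0 where there is no reading), "vfov" (degrees; the focal length in pixels is half the picture's height over the tangent of half this angle, whatever the lens; pixels are square), "cx", "cy" (the principal point, pixels), "world_from_camera" (4x4, takes a point from camera to world coordinates). Camera axes: x right, y down, z forward; pixel columns grow to the right and rows downward; lengths in m; the calibration is good to about 2 mm. A picture is of the moment at which its call begins.
- env.finish_job(): hands the job in; it is judged then, once.
Trained networks look in a picture, given as the dict that the camera call returned (one of the last four; its "shot" number tells which), for a name from the list of things; names that differ only in an ending like _2 or _b are one class to them, and where a whole thing is asked for, a point or a joint stands for the part that bears it (a point fixed in the world has none). Each returns a list of dicts, best first, with "conf" (0 to 1); they miss things now and then, are a little off and sometimes report something else, mostly with a low value. They report only what shows in the picture. A call takes as long as a camera call.
- env.search_frame(target, picture): "pixel" ([column, row] in pixels, amid what is visible of it).
The state is a dict: "t": time; "qpos": joint angles; "qd": joint speeds; "tau": joint torques, N m; "position": TCP position; "ee_rot": TCP orientation; "ft_force": force on the tool from outside, world axes, zero at the start; "ft_torque": the same for the moment, N m; "opening": opening from 0.0 (shut) to 1.0 (fully open); "gripper_force": force on a finger pad.
Only numpy, scipy, OpenCV 4.12 (cv2) and the standard library are available. Lean on these libraries where they do the work, as an engineer would, in place of code of your own. Each camera call takes 0.05 s, during which the arm holds its last target. There are 200 camera calls.

## Working session

There is one attempt and no reset: what is moved stays moved. The work goes in short steps, Python scripts to look and compute and a tool call to move; the robot and the scene stay as the last step left them, time stands still between calls to the robot, and variables do not carry over. Pictures are saved under pics/ and viewed, at most 10 in all, crops included, and the job is handed in when it is done.

Besides the shell and the picture viewer there is one more tool, called after "Request:" as name(argument=value, ...) on one line, values as JSON. move_arm: Moves the arm, as the interface text tells. Its arguments: {"type":"object","properties":{"rows":{"type":"array"},"grip_force":{"type":"number"}},"required":["rows"]}

```bash
ls; mkdir -p pics; cat > h.py <<'E'
from rig import env
import numpy as np, cv2
def pts(c):
    f=240/np.tan(np.radians(c["vfov"])/2); z=c["z_map"]
    v,u=np.mgrid[0:480,0:640]
    P=np.stack([(u-c["cx"])/f*z,(v-c["cy"])/f*z,z,np.ones_like(z)],-1)@np.array(c["world_from_camera"]).T
    P=P[...,:3]; P[z<=0]=np.nan
    return P
def save(c,n): cv2.imwrite("pics/"+n,c["img"][...,::-1])
E
python3 - <<'E'
from h import *
s=env.sense(); print({k:np.round(v,3) for k,v in s.items()})
for n in ["top","scene"]:
    c=env.capture(n); save(c,n+".png"); P=pts(c)
    np.savez(n+".npz",P=P,img=c["img"])
    print(n,np.round(c["world_from_camera"],3).tolist(),c["vfov"])
    for t in ["carrier","grip","index_hole","mixer","seat","shaft_tip","bottle","jar","tip_box"]:
        for d in env.search_frame(t,c)[:2]:
            u,v=np.round(d["pixel"]).astype(int); print(t,round(d["conf"],2),u,v,np.round(P[v,u],3))
E
```

```text
pics
{'t': np.float64(0.0), 'qpos': array([-1.165,  0.265,  1.605, -0.   ,  1.274, -0.037]), 'qd': array([-0.001, -0.   ,  0.   ,  0.001,  0.001,  0.002]), 'tau': array([ 0.0000e+00, -5.1512e+01, -3.6732e+01, -0.0000e+00,  1.3000e-02,
        0.0000e+00]), 'position': array([ 0.289, -0.609,  0.247]), 'ee_rot': array([-0.001,  0.976,  0.22 , -0.   ]), 'ft_force': array([-0.82 , -0.291, -0.086]), 'ft_torque': array([0.011, 0.024, 0.025]), 'gripper_force': np.float64(0.0), 'opening': np.float64(1.0)}
top [[-0.028, -0.998, 0.061, 0.559], [-1.0, 0.029, 0.011, -0.015], [-0.013, -0.06, -0.998, 1.357], [0.0, 0.0, 0.0, 1.0]] 46.763392341758546
carrier 0.85 393 249 [ 0.595 -0.174  0.071]
grip 0.93 394 252 [ 0.588 -0.177  0.067]
index_hole 0.86 395 248 [ 0.597 -0.179  0.068]
mixer 0.85 251 280 [0.533 0.154 0.089]
seat 0.75 249 282 [0.529 0.158 0.09 ]
shaft_tip 0.6 250 276 [0.542 0.157 0.081]
bottle 0.75 311 179 [0.758 0.01  0.108]
jar 0.69 499 272 [ 0.535 -0.418  0.064]
tip_box 0.59 138 300 [0.493 0.424 0.056]
scene [[0.234, 0.804, -0.546, 1.347], [0.972, -0.187, 0.141, -0.193], [0.012, -0.564, -0.826, 1.206], [0.0, 0.0, 0.0, 1.0]] 49.78026032861323
carrier 0.79 249 267 [ 0.609 -0.189  0.028]
grip 0.67 248 271 [ 0.609 -0.194  0.009]
index_hole 0.6 252 267 [ 0.613 -0.182  0.031]
mixer 0.86 370 220 [0.57  0.153 0.082]
seat 0.64 367 220 [0.57  0.144 0.085]
shaft_tip 0.97 364 225 [0.586 0.131 0.087]
bottle 0.2 157 260 [ 0.554 -0.419  0.06 ]
jar 0.91 155 259 [ 0.547 -0.425  0.057]
tip_box 0.78 455 194 [0.512 0.432 0.048]
```

View pics/top.png

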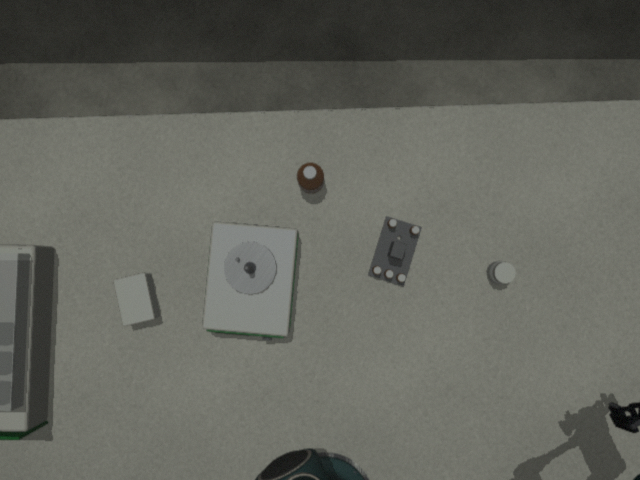

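View pics/scene.png

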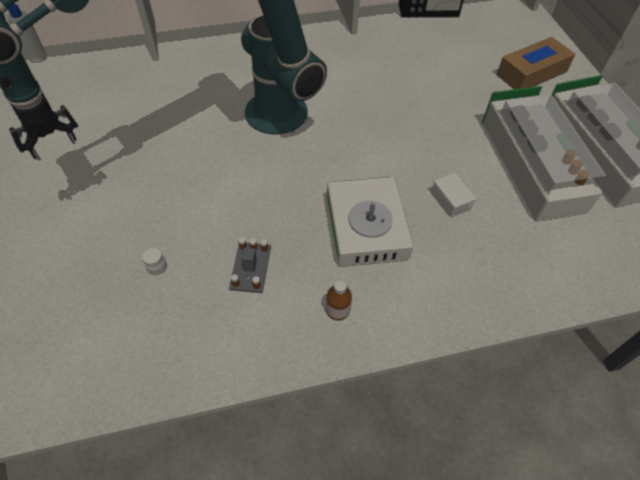

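The top view shows the carrier at about (396,250), its two-vial end up at (393,223) and (415,230). The mixer's shaft is at (250,268), with a dark spot, likely the pin, at (238,260). The green panel is at the bottom, so the mixer's +x points up in the picture. The scene view agrees: jar at (153,260), bottle (339,300), tip box (455,194).

```bash
python3 - <<'E'
from h import *
from scipy.spatial.transform import Rotation as R
d=np.load("top.npz"); P=d["P"]; img=d["img"]
v,u=np.mgrid[0:480,0:640]
def rep(n,m):
    p=P[m]; r=cv2.minAreaRect(p[:,:2].astype(np.float32)*1000)
    print(n,m.sum(),np.round(p.mean(0),4),np.round(np.median(p,0),4),[np.round(q,1) for q in r])
bx=lambda a,b,c,e:(u>=a)&(u<=b)&(v>=c)&(v<=e)
c=bx(362,428,208,294); z=P[...,2]
rep("carrier",c&(z>.006)); rep("block",c&(z>.06)); rep("vials",c&(z>.035)&(z<.056))
m=bx(195,310,210,345)
rep("case",m&(z>.06)); rep("plat",m&(z>.081)&(z<.1)); rep("shaft",m&(z>.11)); print(np.round(np.nanpercentile(z[m],[5,30,50,70,95]),4), np.round(z[252:285:4,225:275:5],3))
for n,b in dict(bottle=bx(290,335,155,205),jar=bx(485,520,255,295),box=bx(105,165,265,335)).items(): rep(n,b&(z>.02))
c=env.capture("wrist"); s=env.sense()
w,x,y,zz=s["ee_rot"]; T=np.eye(4); T[:3,:3]=R.from_quat([x,y,zz,w]).as_matrix(); T[:3,3]=s["position"]
print(np.round(np.linalg.inv(T)@np.array(c["world_from_camera"]),3),c["vfov"],T)
cv2.imwrite("pics/tc.png",cv2.resize(np.hstack([img[215:340,195:310],img[195:320,350:465]])[...,::-1],None,fx=3.4,fy=3.4,interpolation=cv2.INTER_CUBIC))
E
```

```text
carrier 2267 [ 0.5928 -0.1833  0.0214] [ 0.5922 -0.182   0.0117] [array([ 592.2, -187.1]), array([160.9, 209.2]), np.float64(88.1)]
block 210 [ 0.5933 -0.1841  0.0718] [ 0.5925 -0.1837  0.0719] [array([ 593.5, -184.8]), array([30.5, 36. ]), np.float64(71.3)]
vials 304 [ 0.5829 -0.1802  0.0447] [ 0.5507 -0.176   0.0452] [array([ 593.5, -184.5]), array([ 78.6, 136.9]), np.float64(71.6)]
case 9511 [0.5345 0.1584 0.0772] [0.5342 0.1576 0.0758] [array([534.2, 160.2]), array([204. , 256.6]), np.float64(83.5)]
plat 2040 [0.5606 0.1561 0.0852] [0.5614 0.1555 0.085 ] [array([537. , 159.8]), array([180.7, 238.5]), np.float64(83.5)]
shaft 40 [0.5616 0.1552 0.1361] [0.5615 0.1549 0.14  ] [array([561.5, 155.7]), array([11.6, 11.1]), np.float64(89.0)]
[-0.0031  0.0023  0.0727  0.0759  0.0859] [[0.076 0.089 0.085 0.084 0.084 0.082 0.084 0.089 0.081 0.084]
 [0.074 0.083 0.086 0.084 0.083 0.089 0.085 0.086 0.081 0.088]
 [0.089 0.083 0.086 0.086 0.085 0.089 0.087 0.081 0.085 0.086]
 [0.084 0.085 0.083 0.08  0.086 0.089 0.083 0.082 0.087 0.083]
 [0.08  0.084 0.09  0.086 0.144 0.121 0.086 0.083 0.086 0.
[... 333 characters left out ...]
.1]), array([60.9, 63.1]), np.float64(86.9)]
jar 509 [ 0.5347 -0.4262  0.0533] [ 0.5347 -0.4248  0.0592] [array([ 535.2, -429. ]), array([52.1, 52. ]), np.float64(39.2)]
box 1725 [0.4973 0.4315 0.053 ] [0.4973 0.431  0.0546] [array([496.5, 435.4]), array([112.2,  79.1]), np.float64(11.9)]
[[-0.    -0.958 -0.286  0.074]
 [ 1.    -0.    -0.    -0.   ]
 [ 0.    -0.286  0.958 -0.125]
 [ 0.     0.     0.     1.   ]] 61.7859861838337 [[ 9.03569887e-01  4.28440730e-01  1.07882723e-06  2.89216309e-01]
 [ 4.28440729e-01 -9.03569887e-01  3.28453766e-05 -6.09911686e-01]
 [ 1.50470929e-05 -2.92158797e-05 -9.99999999e-01  2.48269985e-01]
 [ 0.00000000e+00  0.00000000e+00  0.00000000e+00  1.00000000e+00]]
```

View pics/tc.png

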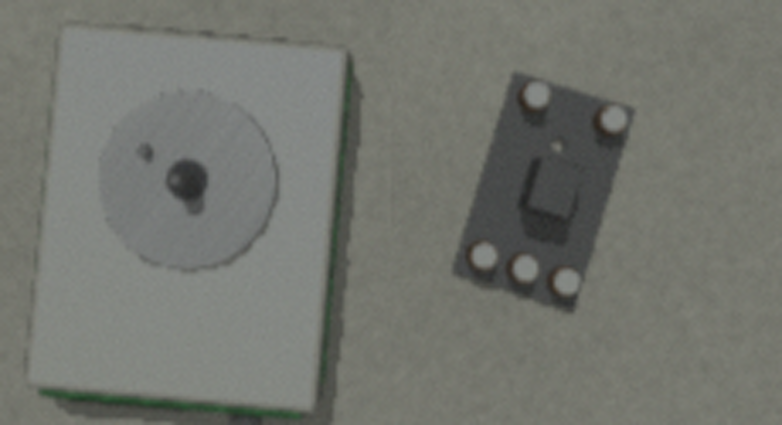

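The crop shows the platter centred on (188,180), the pin at (146,152), and the carrier's index hole at (557,147). That gives a carrier yaw of about -18.5°, a mixer yaw of about -6.5° and a pin bearing of about 55° in world. I'll look at the mixer from above with the wrist camera first.

Request:
move_arm(rows=[[[0,0,0],[0.0286,-0.0288,0],100],[[0,0,0],[0.0286,-0.0288,0],100],[[0,0,0],[0.0286,-0.0288,0],100],[[0,0,0],[0.0286,-0.0288,0],100],[[0,0,0],[0.0286,-0.0288,0],100],[[0,0,0],[0.0286,-0.0288,0],100],[[0,0,0],[0.0286,-0.0288,0],100],[[0,0,0],[0.0286,-0.0288,0],100],[[0,0,0],[0.0286,-0.0288,0],100],[[0,0,0],[0.0286,-0.0288,0],100],[[0,0,0],[0.0286,-0.0288,0],100],[[0,0,0],[0.0286,-0.0288,0],100],[[0,0,0],[0.0286,-0.0288,0],100],[[0,0,0],[0.0286,-0.0288,0],100],[[0,0,0],[0.0286,-0.0288,0],100],[[0,0,0],[0.0286,-0.0288,0],100],[[0,0,0],[0.0286,-0.0288,0],100],[[0,0,0],[0.0286,-0.0288,0],100],[[0,0,0],[0.0286,-0.0288,0],100],[[0,0,0],[0.0286,-0.0288,0],100]])

```text
t: 2.72
position: [0.5596, 0.1578, 0.2486]
ee_rot: [0.0, 0.976, 0.22, 0.0]
ft_force: [0.3, -0.9, -0.2]
opening: 1.002
gripper_force: 0.0
```

Request:
move_arm(rows=[[[0,0,-7],[0,0,0],100],[[0,0,-7],[0,0,0],100],[[0,0,-7],[0,0,0],100],[[0,0,-7],[0,0,0],100],[[0,0,0],[0,0,0],100],[[0,0,0],[0,0,0],100],[[0,0,0],[0,0,0],100],[[0,0,0],[0,0,0],100]])

```text
t: 3.38
position: [0.5593, 0.1555, 0.2484]
ee_rot: [0.0, 0.894, 0.448, 0.0]
ft_force: [-0.1, -0.2, 0.8]
opening: 1.002
gripper_force: 0.0
```

```bash
cat >> h.py <<'E'
from scipy.spatial.transform import Rotation as R
def tcp():
    s=env.sense(); w,x,y,z=s["ee_rot"]; T=np.eye(4); T[:3,:3]=R.from_quat([x,y,z,w]).as_matrix(); T[:3,3]=s["position"]; return T,s
def go(p,yaw):
    "turn about tool z (deg), and shift in tool axes before turning"
    T,s=tcp(); y0=np.degrees(np.arctan2(T[1,0],T[0,0])); d=np.array(p)-T[:3,3]
    print("t",round(float(s["t"]),2),"pos",np.round(T[:3,3],4),"yaw",round(y0,2),"tilt",np.round(T[:3,2],4),"f",np.round(s["ft_force"],2),"tau",np.round(s["ft_torque"],2),"grip",round(float(s["gripper_force"]),1),"op",round(float(s["opening"]),3))
    print("turn z",round(y0-yaw,2),"shift",np.round(T[:3,:3].T@d,4))
E
python3 - <<'E'
from h import *
go([.594,-.184,.25],-18.5)
c=env.capture("wrist"); save(c,"w1.png"); P=pts(c); np.savez("w1.npz",P=P,img=c["img"],M=c["world_from_camera"],vf=c["vfov"],cx=c["cx"],cy=c["cy"])
z=P[...,2]
for n,lo,hi in [("shaft",.125,.16),("plat",.081,.089),("pinz",.092,.105),("case",.07,.079)]:
    m=(z>lo)&(z<hi)&(np.hypot(P[...,0]-.5615,P[...,1]-.155)<(.062 if n!="case" else 1)); p=P[m]; print(n,m.sum(),np.round(p.mean(0),4),np.round(np.median(p,0),4))
for t in ["seat","shaft_tip","mixer"]:
    for d in env.search_frame(t,c)[:2]:
        u,v=np.round(d["pixel"]).astype(int); print(t,d["conf"],u,v,P[v,u])
E
```

```text
t 3.38 pos [0.5593 0.1555 0.2484] yaw 53.24 tilt [ 1.e-04  0.e+00 -1.e+00] f [-0.12 -0.17  0.75] tau [-0.04  0.02  0.02] grip 0.0 op 1.002
turn z 71.74 shift [-0.2512  0.231  -0.0016]
shaft 469 [0.5629 0.1605 0.1389] [0.5632 0.1608 0.1396]
plat 18801 [0.5633 0.1606 0.0846] [0.5649 0.1624 0.0846]
pinz 186 [0.5751 0.1767 0.097 ] [0.5797 0.1838 0.0965]
case 59632 [0.5441 0.168  0.0745] [0.5355 0.1841 0.0745]
seat 0.66 298 208 [0.55053008 0.17025955 0.08465468]
shaft_tip 0.77 297 204 [0.55173758 0.17305163 0.08440223]
shaft_tip 0.21 560 462 [ 0.59630487 -0.17535611  0.07134486]
mixer 0.67 298 203 [0.55281398 0.17322798 0.0845565 ]
```

View pics/w1.png

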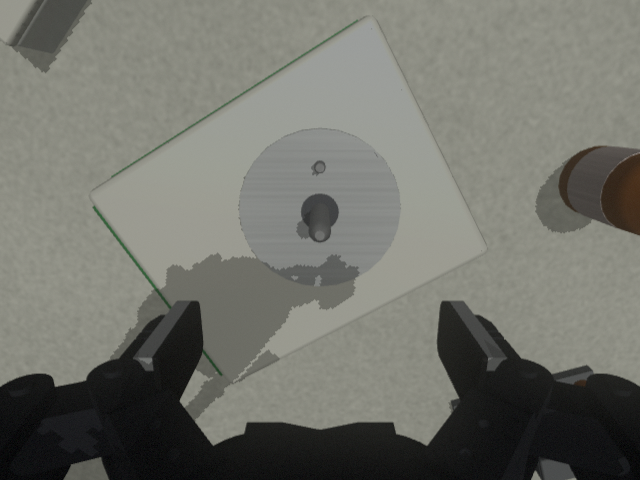

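The wrist view shows the platter spanning (239–401, 127–287), the shaft tip at about (320,238) and the pin at about (319,167). The pin is straight ahead of the shaft along tool +x. I'll refine these by ray–plane projection, then move above the carrier.

```bash
cat >> h.py <<'E'
def ray(c,u,v,z):
    f=240/np.tan(np.radians(float(c["vfov"]))/2); M=np.array(c["world_from_camera"])
    u,v=np.atleast_1d(u).astype(float),np.atleast_1d(v).astype(float)
    d=np.stack([(u-c["cx"])/f,(v-c["cy"])/f,np.ones_like(u)],-1)@M[:3,:3].T; o=M[:3,3]
    return (o+d*((z-o[2])/d[:,2])[:,None])[:,:2]
E
python3 - <<'E'
from h import *
from scipy.optimize import least_squares
d=np.load("w1.npz"); c=dict(world_from_camera=d["M"],vfov=float(d["vf"]),cx=float(d["cx"]),cy=float(d["cy"])); img=d["img"]
g=cv2.GaussianBlur(cv2.cvtColor(img,cv2.COLOR_RGB2GRAY),(3,3),0)
v,u=np.nonzero(cv2.Canny(g,20,50)); q=ray(c,u,v,.085); ctr=np.array([.563,.1605])
for tol in (.006,.003,.0015):
    k=abs(np.hypot(*(q-ctr).T)-.06)<tol
    ctr=least_squares(lambda p:np.hypot(*(q[k]-p).T)-.06,ctr,loss="soft_l1",f_scale=.0005).x
print("platter",ctr,k.sum())
for n,uv in dict(tip238=(320,238),tip236=(320,235)).items(): print(n,ray(c,*uv,.145))
p=ray(c,319.5,167,.097)[0]; print("pin",p,np.linalg.norm(p-ctr),np.degrees(np.arctan2(*(p-ctr)[::-1])))
cr=img[145:265,270:370]; cv2.imwrite("pics/w1c.png",cv2.resize(cr[...,::-1],None,fx=5,fy=5,interpolation=cv2.INTER_CUBIC))
E
```

```text
platter [0.56165799 0.15907019] 575
tip238 [[0.56092073 0.15704965]]
tip236 [[0.56204052 0.15854892]]
pin [0.58221275 0.18612324] 0.033975957240792574 52.77262526212892
```

View pics/w1c.png

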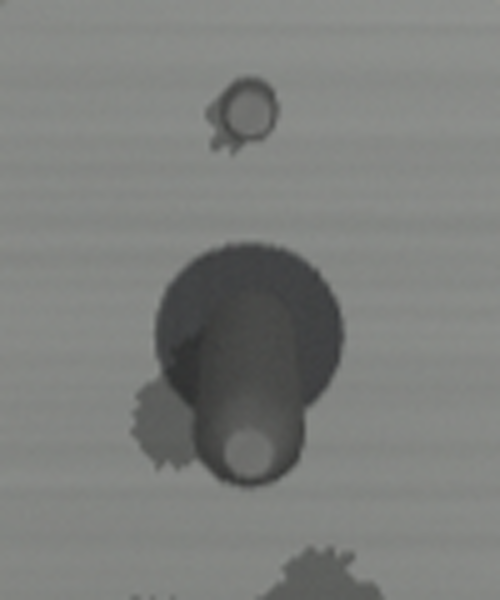

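Request:
move_arm(rows=[[[0,0,0],[-0.025,0.023,0],100],[[0,0,0],[-0.025,0.023,0],100],[[0,0,0],[-0.025,0.023,0],100],[[0,0,0],[-0.025,0.023,0],100],[[0,0,0],[-0.025,0.023,0],100],[[0,0,0],[-0.025,0.023,0],100],[[0,0,0],[-0.025,0.023,0],100],[[0,0,0],[-0.025,0.023,0],100],[[0,0,0],[-0.025,0.023,0],100],[[0,0,0],[-0.025,0.023,0],100]])

```text
t: 4.42
position: [0.5946, -0.184, 0.2484]
ee_rot: [0.0, 0.894, 0.449, 0.0]
ft_force: [0.4, 0.1, 0.3]
opening: 1.003
gripper_force: 0.0
```

Request:
move_arm(rows=[[[0,0,6.5],[0,0,0],100],[[0,0,6.5],[0,0,0],100],[[0,0,6.5],[0,0,0],100],[[0,0,6.5],[0,0,0],100],[[0,0,6.5],[0,0,0],100],[[0,0,6.5],[0,0,0],100],[[0,0,6.5],[0,0,0],100],[[0,0,6.5],[0,0,0],100],[[0,0,6.5],[0,0,0],100],[[0,0,6.5],[0,0,0],100],[[0,0,6.5],[0,0,0],100],[[0,0,0],[0,0,0],100],[[0,0,0],[0,0,0],100],[[0,0,0],[0,0,0],100],[[0,0,0],[0,0,0],100]])

```text
t: 5.67
position: [0.5947, -0.1823, 0.2483]
ee_rot: [0.0, 0.988, -0.157, -0.0]
ft_force: [0.1, -0.9, 0.1]
opening: 0.999
gripper_force: 0.0
```

```bash
python3 - <<'E'
from h import *
go([.5935,-.1845,.25],-18.5)
c=env.capture("wrist"); save(c,"w2.png"); P=pts(c); z=P[...,2]; near=np.hypot(P[...,0]-.5935,P[...,1]+.1845)
np.savez("w2.npz",P=P,img=c["img"],M=c["world_from_camera"],vf=c["vfov"],cx=c["cx"],cy=c["cy"])
for n,m in dict(plate=(z>.006)&(z<.014)&(near<.1),block=(z>.067)&(z<.077)&(near<.04),vials=(z>.042)&(z<.05)&(near<.1)).items():
    p=P[m]; print(n,m.sum(),np.round(np.median(p,0),4),cv2.minAreaRect(p[:,:2].astype(np.float32)*1000))
    if n=="vials":
        k=m.astype(np.uint8); nn,l,st,ce=cv2.connectedComponentsWithStats(k)
        for i in range(1,nn):
            if st[i,4]>100: print(st[i,4],ce[i],np.round(np.median(P[l==i],0),4))
E
```

```text
t 5.67 pos [ 0.5947 -0.1823  0.2483] yaw -18.03 tilt [-0. -0. -1.] f [ 0.11 -0.92  0.15] tau [ 0.01 -0.03 -0.02] grip 0.0 op 0.999
turn z 0.47 shift [-0.0004  0.0025 -0.0017]
plate 10844 [ 0.61   -0.1901  0.0096] ((593.3423461914062, -183.58509826660156), (90.32942199707031, 150.1077423095703), 70.96501922607422)
block 1741 [ 0.5944 -0.1838  0.0715] ((593.5833129882812, -183.852783203125), (29.64234733581543, 36.051612854003906), 71.49535369873047)
vials 1793 [ 0.555  -0.1791  0.0455] ((594.4208984375, -183.52752685546875), (77.31397247314453, 135.074951171875), 71.1761703491211)
400 [288.81  130.785] [ 0.6594 -0.1769  0.0454]
395 [359.         131.98987342] [ 0.6412 -0.2295  0.0454]
314 [287.07324841 268.54140127] [ 0.5493 -0.1366  0.0455]
311 [321.16720257 269.20257235] [ 0.5394 -0.165   0.0456]
312 [355.11538462 269.75      ] [ 0.5296 -0.193   0.0455]
```

View pics/w2.png

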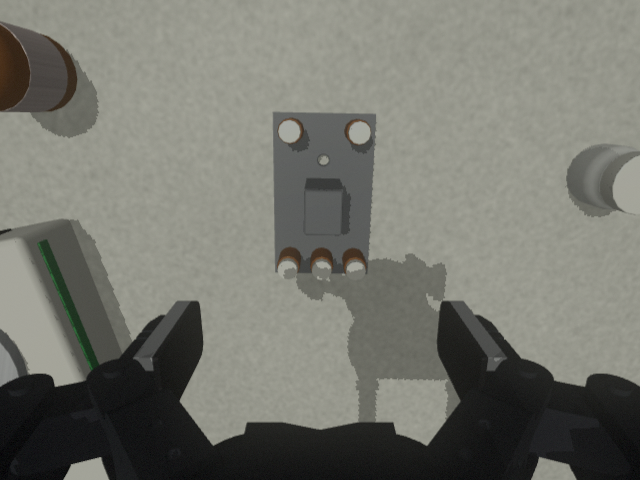

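The crop puts the shaft tip at (319.8,235.6) and the pin at (319.8,167). Shaft axis: (0.5617,0.1587). Pin bearing: about 53°, radius 34 mm as given. The second wrist view shows the carrier in the middle with its hole at (323,160): centre (0.5935,-0.1837), yaw -18.8°, sizes as specified. I'll descend and grip.

Request:
move_arm(rows=[[[0,0,0.8],[-0.0007,0.0017,0.02],100],[[0,0,0],[0,0,0.03],100],[[0,0,0],[0,0,0.03],100],[[0,0,0],[0,0,0.03],100],[[0,0,0],[0,0,0.03],100],[[0,0,0],[0,0,0.03],100],[[0,0,0],[0,0,0.015],100],[[0,0,0],[0,0,0.01],100],[[0,0,0],[0,0,0.005],100],[[0,0,0],[0,0,0],100],[[0,0,0],[0,0,0],100],[[0,0,0],[0,0,0],100]])

```text
t: 6.72
position: [0.5949, -0.1841, 0.0501]
ee_rot: [0.0, 0.986, -0.164, 0.002]
ft_force: [-0.0, 0.5, 0.2]
opening: 0.999
gripper_force: 0.0
```

Request:
move_arm(rows=[[[0,0,0],[0,0,0],50],[[0,0,0],[0,0,0],45],[[0,0,0],[0,0,0],40],[[0,0,0],[0,0,0],35],[[0,0,0],[0,0,0],30],[[0,0,0],[0,0,0],20],[[0,0,0],[0,0,0],0],[[0,0,0],[0,0,0],0],[[0,0,0],[0,0,0],0],[[0,0,0],[0,0,0],0],[[0,0,0],[0,0,0],0],[[0,0,0],[0,0,0],0]], grip_force=60)

```text
t: 7.72
position: [0.5939, -0.1839, 0.0489]
ee_rot: [0.0, 0.986, -0.164, 0.0]
ft_force: [-0.8, -0.7, 5.0]
opening: 0.343
gripper_force: 61.0
```

```bash
python3 - <<'E'
from h import *
go([.5617,.1587,.25],53)
E
```

```text
t 7.72 pos [ 0.5939 -0.1839  0.0489] yaw -18.92 tilt [ 8.e-04 -5.e-04 -1.e+00] f [-0.79 -0.73  5.01] tau [-0.1   0.18  0.03] grip 61.0 op 0.343
turn z -71.92 shift [-0.1413 -0.3136 -0.2013]
```

Request:
move_arm(rows=[[[0,0,0],[0,0,-0.01],0],[[0,0,0],[0,0,-0.02],0],[[0,0,0],[0,0,-0.025],0],[[0,0,0],[0,0,-0.03],0],[[0,0,0],[0,0,-0.03],0],[[0,0,0],[0,0,-0.03],0],[[0,0,0],[0,0,-0.025],0],[[0,0,0],[0,0,-0.02],0],[[0,0,0],[0,0,-0.01],0],[[0,0,0],[0,0,0],0],[[0,0,0],[0,0,0],0]])

```text
t: 8.63
position: [0.5929, -0.1833, 0.2472]
ee_rot: [-0.0, 0.986, -0.164, -0.001]
ft_force: [-0.3, -0.0, -4.5]
opening: 0.346
gripper_force: 60.1
```

Request:
move_arm(rows=[[[0,0,0],[-0.0047,-0.0105,0],0],[[0,0,0],[-0.0094,-0.021,0],0],[[0,0,0],[-0.0105,-0.0235,0],0],[[0,0,0],[-0.0105,-0.0235,0],0],[[0,0,0],[-0.0105,-0.0235,0],0],[[0,0,0],[-0.0105,-0.0235,0],0],[[0,0,0],[-0.0105,-0.0235,0],0],[[0,0,0],[-0.0105,-0.0235,0],0],[[0,0,0],[-0.0105,-0.0235,0],0],[[0,0,0],[-0.0105,-0.0235,0],0],[[0,0,0],[-0.0105,-0.0235,0],0],[[0,0,0],[-0.0105,-0.0235,0],0],[[0,0,0],[-0.0105,-0.0235,0],0],[[0,0,0],[-0.0074,-0.0165,0],0],[[0,0,0],[-0.0043,-0.007,0],0],[[0,0,0],[0,0,0],0],[[0,0,0],[0,0,0],0]])

```text
t: 10.05
position: [0.5605, 0.1586, 0.2467]
ee_rot: [0.001, 0.986, -0.164, -0.001]
ft_force: [-0.5, -0.7, -3.9]
opening: 0.347
gripper_force: 60.3
```

Request:
move_arm(rows=[[[0,0,-3],[0,0,0],0],[[0,0,-5],[0,0,0],0],[[0,0,-5],[0,0,0],0],[[0,0,-5],[0,0,0],0],[[0,0,-5],[0,0,0],0],[[0,0,-5],[0,0,0],0],[[0,0,-5],[0,0,0],0],[[0,0,-5],[0,0,0],0],[[0,0,-5],[0,0,0],0],[[0,0,-5],[0,0,0],0],[[0,0,-5],[0,0,0],0],[[0,0,-5],[0,0,0],0],[[0,0,-5],[0,0,0],0],[[0,0,-5],[0,0,0],0],[[0,0,-4],[0,0,0],0],[[0,0,0],[0,0,0],0],[[0,0,0],[0,0,0],0],[[0,0,0],[0,0,0],0],[[0,0,0],[0,0,0],0]])

```text
t: 11.63
position: [0.5615, 0.1582, 0.2481]
ee_rot: [0.0, 0.895, 0.446, -0.0]
ft_force: [-0.7, 0.0, -4.3]
opening: 0.343
gripper_force: 60.3
```

```bash
python3 - <<'E'
from h import *
go([.5617,.1587,.25],53)
T,s=tcp(); c=env.capture("wrist"); save(c,"w3.png"); P=pts(c)
L=(P.reshape(-1,3)-T[:3,3])@T[:3,:3]; L=L.reshape(P.shape); print("in tool frame:")
for n,lo,hi in [("block top",-.03,-.018),("vials",-.004,.01),("plate",.032,.046)]:
    m=(L[...,2]>lo)&(L[...,2]<hi)&(abs(L[...,0])<.09)&(abs(L[...,1])<.055)
    nn,l,st,ce=cv2.connectedComponentsWithStats(m.astype(np.uint8))
    for i in range(1,nn):
        if st[i,4]>120: print(n,st[i,4],np.round(ce[i]),np.round(np.median(L[l==i],0),4),np.round(L[l==i].min(0),4),np.round(L[l==i].max(0),4))
E
```

```text
t 11.63 pos [0.5615 0.1582 0.2481] yaw 52.96 tilt [-2.e-04 -2.e-04 -1.e+00] f [-0.69  0.03 -4.33] tau [-0.01 -0.03  0.03] grip 60.3 op 0.343
turn z -0.04 shift [ 0.0005 -0.0001 -0.0019]
in tool frame:
block top 13153 [319. 361.] [ 0.0048  0.0001 -0.0227] [-0.0188 -0.0283 -0.03  ] [ 0.0191  0.029  -0.018 ]
block top 239 [202. 357.] [ 0.0081 -0.0325 -0.0275] [ 0.0072 -0.0366 -0.03  ] [ 0.0096 -0.0293 -0.0228]
block top 250 [437. 357.] [ 0.0081  0.033  -0.0276] [ 0.007   0.0286 -0.03  ] [ 0.0126  0.0372 -0.023 ]
vials 2559 [233. 156.] [ 0.0606 -0.0272  0.0033] [ 0.0513 -0.0367  0.0012] [ 0.0691 -0.0187  0.01  ]
vials 2548 [406. 156.] [0.0606 0.0277 0.0034] [0.0515 0.0192 0.001 ] [0.0691 0.0373 0.0099]
vials 2444 [320. 290.] [0.0179 0.0004 0.0024] [ 0.0072 -0.0281 -0.004 ] [0.0189 0.0287 0.01  ]
plate 30469 [319. 205.] [ 0.0353 -0.      0.0393] [-0.0248 -0.0451  0.032 ] [0.0752 0.0455 0.046 ]
```

View pics/w3.png

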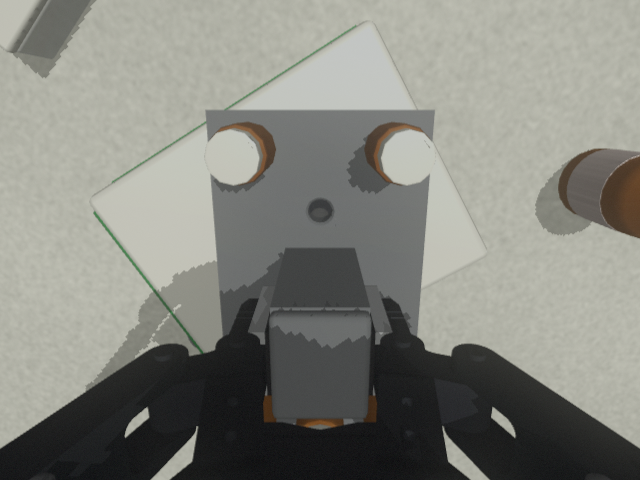

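The wrist view shows the carrier square in the jaws, its hole at (320,210) and vials at (233,156) and (406,156). Measured offset in the tool frame is about 0.4 mm in x, with no yaw error and the underside 49.3 mm below the TCP. Now I'll lower onto the shaft in small steps, checking force.

Request:
move_arm(rows=[[[0,0,0],[0,0,0.01],0],[[0,0,0],[0,0,0.012],0],[[0,0,0],[0,0,0.012],0],[[0,0,0],[0,0,0.01],0],[[0,0,0],[0,0,0.006],0],[[0,0,0],[0,0,0.003],0],[[0,0,0],[0,0,0.002],0],[[0,0,0],[0,0,0.002],0],[[0,0,0],[0,0,0],0],[[0,0,0],[0,0,0],0],[[0,0,0],[0,0,0],0]])

```text
t: 12.6
position: [0.562, 0.1589, 0.192]
ee_rot: [0.0, 0.895, 0.447, 0.001]
ft_force: [0.4, -1.0, -4.4]
opening: 0.342
gripper_force: 60.3
```

```bash
python3 - <<'E'
from h import *
go([.5615,.1584,.185],53)
E
```

```text
t 12.6 pos [0.562  0.1589 0.192 ] yaw 53.07 tilt [ 1.2e-03  3.0e-04 -1.0e+00] f [ 0.39 -1.   -4.4 ] tau [ 0.   -0.03 -0.01] grip 60.3 op 0.342
turn z 0.07 shift [-0.0007 -0.0001  0.007 ]
```

Request:
move_arm(rows=[[[0,0,0],[0,0,0.002],0],[[0,0,0],[0,0,0.002],0],[[0,0,0],[0,0,0.001],0],[[0,0,0],[0,0,0],0],[[0,0,0],[0,0,0],0]])

```text
t: 13.02
position: [0.5614, 0.1587, 0.1861]
ee_rot: [-0.0, 0.895, 0.447, -0.0]
ft_force: [-0.4, -0.0, -3.8]
opening: 0.342
gripper_force: 60.4
```

Request:
move_arm(rows=[[[0,0,0],[0,0,0.002],0],[[0,0,0],[0,0,0.001],0],[[0,0,0],[0,0,0],0],[[0,0,0],[0,0,0],0]])

```text
t: 13.35
position: [0.5614, 0.1588, 0.1831]
ee_rot: [-0.0, 0.895, 0.447, -0.0]
ft_force: [-0.8, 0.4, -4.5]
opening: 0.345
gripper_force: 60.3
```

Request:
move_arm(rows=[[[0,0,0],[0,0,0.003],0],[[0,0,0],[0,0,0.003],0],[[0,0,0],[0,0,0.003],0],[[0,0,0],[0,0,0.001],0],[[0,0,0],[0,0,0],0],[[0,0,0],[0,0,0],0]])

```text
t: 13.85
position: [0.5614, 0.1587, 0.173]
ee_rot: [-0.0, 0.895, 0.447, -0.0]
ft_force: [0.8, 0.9, -4.4]
opening: 0.347
gripper_force: 60.4
```

Request:
move_arm(rows=[[[0,0,0],[0,0,0.003],0],[[0,0,0],[0,0,0.003],0],[[0,0,0],[0,0,0.003],0],[[0,0,0],[0,0,0.003],0],[[0,0,0],[0,0,0.003],0],[[0,0,0],[0,0,0.002],0],[[0,0,0],[0,0,0],0],[[0,0,0],[0,0,0],0]])

```text
t: 14.52
position: [0.5614, 0.1587, 0.156]
ee_rot: [-0.0, 0.895, 0.447, -0.0]
ft_force: [-0.2, -0.7, -4.3]
opening: 0.348
gripper_force: 60.3
```

```bash
python3 - <<'E'
from h import *
go([.5615,.1584,.1465],53)
c=env.capture("wrist"); im=c["img"][170:250,280:360]; cv2.imwrite("pics/w4.png",cv2.resize(im[...,::-1],None,fx=6,fy=6,interpolation=cv2.INTER_CUBIC))
E
```

```text
t 14.52 pos [0.5614 0.1587 0.156 ] yaw 53.07 tilt [-5.e-04 -1.e-04 -1.e+00] f [-0.25 -0.72 -4.34] tau [ 0.   -0.03 -0.02] grip 60.3 op 0.348
turn z 0.07 shift [-0.0002  0.0003  0.0095]
```

View pics/w4.png

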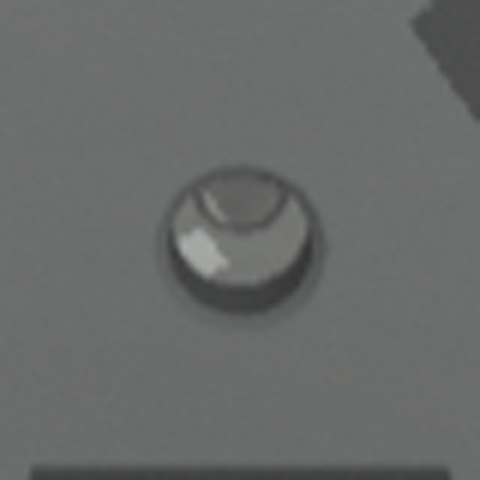

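The pin shows through the hole, centred sideways at (240,200) against the hole centre (241,240). The vertical offset is parallax. Feeling down gently now.

Request:
move_arm(rows=[[[0,0,0],[0,0,0.002],0],[[0,0,0],[0,0,0.002],0],[[0,0,0],[0,0,0.002],0],[[0,0,0],[0,0,0.002],0],[[0,0,0],[0,0,0.001],0],[[0,0,0],[0,0,0],0],[[0,0,0],[0,0,0],0]])

```text
t: 15.15
position: [0.5614, 0.1587, 0.1471]
ee_rot: [-0.0, 0.895, 0.447, -0.0]
ft_force: [0.2, 0.1, -4.6]
opening: 0.344
gripper_force: 60.4
```

Request:
move_arm(rows=[[[0,0,0],[0,0,0.001],0],[[0,0,0],[0,0,0.0005],0],[[0,0,0],[0,0,0],0],[[0,0,0],[0,0,0],0]])

```text
t: 15.48
position: [0.5615, 0.1588, 0.1458]
ee_rot: [-0.0, 0.895, 0.447, -0.0]
ft_force: [0.4, -0.2, -3.4]
opening: 0.338
gripper_force: 60.3
```

Request:
move_arm(rows=[[[0,0,0],[0,0,0.0005],0],[[0,0,0],[0,0,0.0005],0],[[0,0,0],[0,0,0],0],[[0,0,0],[0,0,0],0]])

```text
t: 15.82
position: [0.5614, 0.1587, 0.1447]
ee_rot: [-0.0, 0.895, 0.447, -0.0]
ft_force: [0.6, -0.3, -3.8]
opening: 0.342
gripper_force: 60.4
```

Height is about 10.4 mm with no contact force, so the pin is entering. I'll continue in small steps.

Request:
move_arm(rows=[[[0,0,0],[0,0,0.0005],0],[[0,0,0],[0,0,0.0005],0],[[0,0,0],[0,0,0.0005],0],[[0,0,0],[0,0,0],0],[[0,0,0],[0,0,0],0]])

```text
t: 16.23
position: [0.5615, 0.1587, 0.1432]
ee_rot: [-0.0, 0.895, 0.447, -0.0]
ft_force: [-0.2, 0.4, -4.1]
opening: 0.346
gripper_force: 60.4
```

Request:
move_arm(rows=[[[0,0,0],[0,0,0.0005],0],[[0,0,0],[0,0,0.0005],0],[[0,0,0],[0,0,0.0005],0],[[0,0,0],[0,0,0],0],[[0,0,0],[0,0,0],0]])

```text
t: 16.65
position: [0.5615, 0.1588, 0.1417]
ee_rot: [-0.0, 0.895, 0.447, -0.0]
ft_force: [0.5, -0.8, -3.8]
opening: 0.342
gripper_force: 60.4
```

Request:
move_arm(rows=[[[0,0,0],[0,0,0.001],0],[[0,0,0],[0,0,0.001],0],[[0,0,0],[0,0,0.001],0],[[0,0,0],[0,0,0.001],0],[[0,0,0],[0,0,0],0],[[0,0,0],[0,0,0],0]])

```text
t: 17.15
position: [0.5614, 0.1587, 0.1376]
ee_rot: [-0.0, 0.895, 0.447, -0.0]
ft_force: [-0.0, 0.7, -4.5]
opening: 0.342
gripper_force: 60.4
```

Request:
move_arm(rows=[[[0,0,0],[0,0,0.0005],0],[[0,0,0],[0,0,0.0005],0],[[0,0,0],[0,0,0.0005],0],[[0,0,0],[0,0,0.0005],0],[[0,0,0],[0,0,0],0],[[0,0,0],[0,0,0],0]])

```text
t: 17.65
position: [0.5615, 0.1588, 0.1357]
ee_rot: [-0.0, 0.895, 0.447, -0.0]
ft_force: [-0.1, 0.4, -3.8]
opening: 0.345
gripper_force: 60.4
```

Request:
move_arm(rows=[[[0,0,0],[0,0,0.0005],0],[[0,0,0],[0,0,0],0],[[0,0,0],[0,0,0],0]])

```text
t: 17.9
position: [0.5615, 0.1588, 0.1353]
ee_rot: [-0.0, 0.895, 0.447, -0.0]
ft_force: [-0.3, 0.2, -3.6]
opening: 0.343
gripper_force: 60.3
```

Request:
move_arm(rows=[[[0,0,0],[0,0,0.0003],0],[[0,0,0],[0,0,0.0002],0],[[0,0,0],[0,0,0],0],[[0,0,0],[0,0,0],0]])

```text
t: 18.23
position: [0.5615, 0.1588, 0.1348]
ee_rot: [0.0, 0.895, 0.447, -0.0]
ft_force: [-0.2, 0.8, -4.7]
opening: 0.343
gripper_force: 60.4
```

Request:
move_arm(rows=[[[0,0,0],[0,0,0.0003],0],[[0,0,0],[0,0,0.0002],0],[[0,0,0],[0,0,0],0],[[0,0,0],[0,0,0],0]])

```text
t: 18.57
position: [0.5615, 0.1587, 0.1343]
ee_rot: [-0.0, 0.895, 0.447, -0.0]
ft_force: [0.4, 0.2, -3.6]
opening: 0.347
gripper_force: 60.3
```

Request:
move_arm(rows=[[[0,0,0],[0,0,0.0003],0],[[0,0,0],[0,0,0],0],[[0,0,0],[0,0,0],0]])

```text
t: 18.82
position: [0.5615, 0.1588, 0.1339]
ee_rot: [-0.0, 0.895, 0.447, -0.0]
ft_force: [-0.3, 0.9, -4.5]
opening: 0.346
gripper_force: 60.4
```

Request:
move_arm(rows=[[[0,0,0],[0,0,0.0003],0],[[0,0,0],[0,0,0],0],[[0,0,0],[0,0,0],0]])

```text
t: 19.07
position: [0.5615, 0.1588, 0.1338]
ee_rot: [0.0, 0.895, 0.447, 0.0]
ft_force: [-0.1, -0.0, -2.4]
opening: 0.341
gripper_force: 60.6
```

Contact is starting: some of the weight is off at a height of about zero. One more small step, then ease the grip and open.

Request:
move_arm(rows=[[[0,0,0],[0,0,0.0002],0],[[0,0,0],[0,0,0],0],[[0,0,0],[0,0,0],0]], grip_force=20)

```text
t: 19.32
position: [0.5615, 0.1588, 0.1338]
ee_rot: [0.0, 0.895, 0.447, 0.0]
ft_force: [-2.3, -0.4, -0.5]
opening: 0.345
gripper_force: 60.6
```

Request:
move_arm(rows=[[[0,0,0],[0,0,0],37],[[0,0,0],[0,0,0],40],[[0,0,0],[0,0,0],45],[[0,0,0],[0,0,0],60],[[0,0,0],[0,0,0],80],[[0,0,0],[0,0,0],100],[[0,0,0],[0,0,0],100],[[0,0,0],[0,0,0],100],[[0,0,0],[0,0,0],100],[[0,0,0],[0,0,0],100],[[0,0,0],[0,0,0],100]])

```text
t: 20.23
position: [0.5615, 0.1588, 0.1334]
ee_rot: [-0.0, 0.895, 0.447, -0.0]
ft_force: [0.0, -0.5, 0.2]
opening: 1.001
gripper_force: 0.0
```

```bash
python3 - <<'E'
from h import *
go([.5615,.1588,.25],53)
E
```

```text
t 20.23 pos [0.5615 0.1588 0.1334] yaw 53.07 tilt [-1.e-04 -0.e+00 -1.e+00] f [ 0.04 -0.53  0.25] tau [-0.05  0.03 -0.01] grip 0.0 op 1.001
turn z 0.07 shift [ 0.      0.     -0.1166]
```

Request:
move_arm(rows=[[[0,0,0],[0,0,-0.005],100],[[0,0,0],[0,0,-0.01],100],[[0,0,0],[0,0,-0.02],100],[[0,0,0],[0,0,-0.025],100],[[0,0,0],[0,0,-0.025],100],[[0,0,0],[0,0,-0.025],100],[[0,0,0],[0,0,-0.015],100],[[0,0,0],[0,0,0],100],[[0,0,0],[0,0,0],100],[[0,0,0],[0,0,0],100]])

```text
t: 21.07
position: [0.5609, 0.1586, 0.2577]
ee_rot: [-0.0, 0.895, 0.447, -0.001]
ft_force: [-0.7, -0.4, -0.3]
opening: 0.999
gripper_force: 0.0
```

```bash
python3 - <<'E'
from h import *
go([.5615,.1588,.25],53)
c=env.capture("wrist"); P=pts(c); z=P[...,2]; save(c,"w5.png")
near=np.hypot(P[...,0]-.5615,P[...,1]-.1588)
for n,lo,hi in [("plate",.088,.102),("vials",.125,.137),("block",.152,.163)]:
    p=P[(z>lo)&(z<hi)&(near<.09)]
    if n=="block": p=p[np.hypot(*(p[:,:2]-[.5615,.1588]).T)<.03]
    A=np.c_[p[:,:2]-p[:,:2].mean(0),np.ones(len(p))]; k=np.linalg.lstsq(A,p[:,2],rcond=None)[0]
    print(n,len(p),np.round(np.median(p,0),4),"slope",np.round(k[:2],4),cv2.minAreaRect(p[:,:2].astype(np.float32)*1000))
E
```

```text
t 21.07 pos [0.5609 0.1586 0.2577] yaw 53.07 tilt [-1.2e-03 -3.0e-04 -1.0e+00] f [-0.72 -0.37 -0.27] tau [0.   0.04 0.01] grip 0.0 op 0.999
turn z 0.07 shift [0.0005 0.0004 0.0077]
plate 16484 [0.5735 0.174  0.0946] slope [-0.0018 -0.0018] ((561.3349609375, 158.46493530273438), (150.94580078125, 90.44082641601562), 53.05241775512695)
vials 3109 [0.5586 0.1388 0.1305] slope [0.0005 0.003 ] ((562.5802001953125, 159.85733032226562), (135.39596557617188, 76.83467864990234), 52.81330871582031)
block 2893 [0.5624 0.1599 0.1565] slope [-0.0061 -0.0035] ((562.0029907226562, 159.2814178466797), (36.21067810058594, 29.857772827148438), 53.64812469482422)
```

View pics/w5.png

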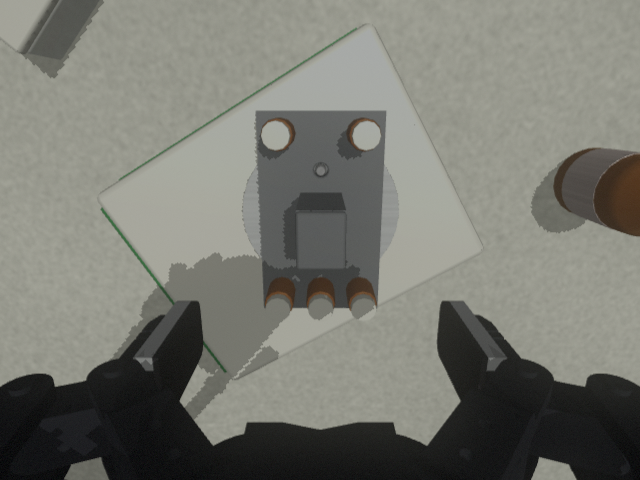

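The wrist view shows the carrier flat on the platter with the pin standing in the hole at (321,170). The plate top measures 0.0946 m (0.095 when home), it is level, and it is centred. The gripper is clear.

```bash
python3 -c "
from rig import env
print(env.finish_job())"
```

```text
the job is handed in; nothing more can be done
None
```

The carrier is on the mixer with shaft and pin inside it, measured flat and level on the platter; I let go, moved the gripper clear and handed the job in at about 21 s, but no verdict came back.

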